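# Zero the bench scale that carries the mixing cup

### The arm

A 6-joint arm with a two-finger parallel gripper is mounted at the origin on the work surface. World frame = base frame: x ahead of the robot, y to its left, z up, the work surface at z = 0. Lengths are in m, angles in rad, forces in N, time in s.
With the tool pointing down it reaches from about 0.35 to 0.775 m from the base axis. Payload 7.3 kg.
Tool frame: the origin (TCP) lies midway between the tips of the shut fingers; the grasp point (between the pads) lies manip.pinch_z behind it (manip.pinch_z is the distance from the TCP to the grasp point, in m); z points along the fingers, y is the direction in which the jaws open and shut (so a half turn about z gives the same grasp; the last joint's range is limited). The gripper opens to 92 mm and grips with 3 to 60 N. Pads are 19 mm wide; open, the fingers measure 130 mm over their backs; the gripper's body (75 mm by 190 mm) begins 47 mm behind the grasp point.
Start: joints at [1.083, 0.342, 1.524, -0, 1.275, -0.146], TCP at [0.176, 0.495, 0.227] pointing down, gripper open.
Joint ranges: [-2.53, 2.53], [-0.77, 2.02], [0.04, 2.7], [-1, 4.14], [0.28, 2.66], [-3.11, 3.11]. Speed limits (rad/s): [2.57, 2.57, 3.14, 3.14, 3.14, 3.14].

### API

Orientations are given as a unit quaternion [w, x, y, z].
In Python, from cell import manip gives the robot as it stands.
- The arm moves only by the shell command python3 -m jog 'ROWS'. ROWS is JSON, a list of rows, each an object of numbers: "gripper": the opening, from -1 (shut) to 1 (fully open), so that 0 is half open; "dx", "dy", "dz": the shift along the tool's x, y, z in m; "rx", "ry", "rz": the turn, a rotation vector about the tool's x, y, z in rad. In form: [{"gripper": .., "dx": .., "dy": .., "dz": .., "rx": .., "ry": .., "rz": ..}, ...]. A call has 1 to 10 rows; each row is the pose to reach, as a shift and turn from the pose measured when the call began, along the tool's axes at that moment; what a row does not reach only later rows make up. A row lasts 1/12 s, in which the tool goes at most 41.7 mm and 7.16 degrees, less where a joint would pass 70% of its speed; a pose out of reach is approached as far as the arm can. A call with a gripper value outside its range is refused whole. The fingers move at their own pace and stop on an object; the grip force is fixed at half the most. Time passes only in rows, so rows that repeat a pose let the fingers close. It gives the time, the measured TCP pose, the force and the opening at its end, in the units of the state.
- manip.state(): the state, without advancing time (a new reading comes with each control period).
- manip.grab_frame(name): name is "side" or "top" or "wrist"; returns the picture (480x640x3 uint8, red, green, blue); there is no depth.
- manip.camera_model(name): a dict with "fx", "fy", "cx", "cy" (pixels), "camera_from_world" (4x4, takes a point from world to camera coordinates). Camera axes: x right, y down, z forward; pixel columns grow to the right and rows downward; lengths in m; the calibration is good to about 2 mm. A picture is of the moment at which its call begins: read the wrist's pose just before it. camera_model takes no time and is no camera call; for the wrist camera it gives the pose at the moment of the call.
- manip.job_done(): hands the job in, once; it reports no verdict.
Trained networks look in the newest picture that a camera, given by its name, has taken for a name from the list of things; names that differ only in an ending like _2 or _b are one class to them, and where a whole thing is asked for, a point or a joint stands for the part that bears it (a point fixed in the world has none). Each returns a list of dicts, best first, with "conf" (0 to 1); they miss things now and then, are a little off and sometimes report something else, mostly with a low value. They report only what shows in the picture. A call takes as long as a camera call. They do not tell look-alikes from the thing itself.
- manip.recognise(label, camera): "rect" ([centre column, centre row, width, height] in pixels, round what is visible of it).
- manip.silhouettes(label, camera): "mask" (480x640 bool, what is visible of it) and "rect" ([centre column, centre row, width, height] in pixels, round what is visible of it).
- manip.mark_of(label, camera): "point" ([column, row] in pixels: a listed point, or the origin of a listed thing).
The state is a dict: "time": time; "joint_pos": joint angles; "joint_velocities": joint speeds; "joint_torque": joint torques, N m; "tcp_pos": TCP position; "tcp_rot": TCP orientation; "force": force on the tool from outside, world axes, zero at the start; "ft_torque": the same for the moment, N m; "grip_width": finger opening in m.
Only numpy, scipy, OpenCV 4.12 (cv2) and the standard library are available. Lean on these libraries where they do the work, as an engineer would, in place of code of your own. Each camera call takes 0.05 s, during which the arm holds its last target. There are 200 camera calls.

### The job

Two alike bench scales stand on the mask maker's table: one carries the empty mixing cup, the other a cast horn. Turn the knob of the scale with the cup until its pointer stands at the broad zero mark of the dial, and let go. Leave the cup standing on its pan and do not turn the knob of the other scale.

Things in the scene. Friction and masses are not known exactly. Their poses are not given: they have to be found in the camera images.
- tare_knob (a joint): Turning of the knob of the scale with the cup, rad: 0 with its pointer at the zero mark, positive anticlockwise from above. Starts at 0.6 to 1.3, so turn it clockwise; stops at -1.6 and 1.6; friction 0.05 N m, stays where left. White dial below, 116 mm wide, 54 mm above the table: thin ticks every 30 degrees and one broad black zero mark (11 by 8 mm) on the side nearest the pan.
- tare_knob_grip (a point): Point on that knob's upright axis, 89 mm above the table, 10 mm below its top; turns with it: z up, x along its bar towards the pointer. The black knob is an upright bar to grip, 44 mm long (x), 14 mm wide (y), 61 to 99 mm above the table (thin white line on top, pointer half), on a hub 44 mm wide, with a thin pointer in line ending 45 mm from the axis, 58 mm above the table.
- cup: Loose empty white cup, 66 mm across, 50 mm high, on the pan of the scale to be zeroed; rim 106 mm above the table; origin at the centre of its underside, z up. The grey scale is fixed, 250 by 150 mm, 48 mm high: dial at the end towards the robot, round steel pan (120 mm wide, top 56 mm above the table) at the other, its centre 125 mm from the knob's axis towards the zero mark.
- other_knob_tip (a point): Tip of the pointer of the other, identical scale, which carries a curved cream cast horn about 95 mm across and 38 mm high. The tip lies 45 mm from that knob's axis, 58 mm above the table. That knob may stand at any reading and is to be left alone.
Mind the look-alikes: they are no part of the job. What is shaped like the cup but yellow is not meant.

How it is judged:
By the outcome, as a careful person would: the job done as asked, in the order asked, and still so for the second after the job is handed in, with the robot touching nothing.
It also fails if it takes over 32 s, if anything falls off the work surface, if the arm or the gripper's body presses on something with over 40 N, if the wrist force passes 120 N, or if a joint passes its speed limit or range.

## Working session

There is one attempt and no reset: what is moved stays moved. The work goes in short steps, Python scripts to look and compute and a shell command to move; the robot and the scene stay as the last step left them, time stands still between calls to the robot, and variables do not carry over. Pictures are saved under pics/ and viewed, about 8 in all and at most 12, crops included, and the job is handed in when it is done.

```bash
mkdir -p pics; ls; cat > h.py <<'E'
import numpy as np, cv2
from cell import manip
def save(n,img): cv2.imwrite('pics/'+n,cv2.cvtColor(img,cv2.COLOR_RGB2BGR))
def ray(m,p):
    T=np.array(m['camera_from_world']);R=T[:3,:3];c=-R.T@T[:3,3]
    d=R.T@np.array([(p[0]-m['cx'])/m['fx'],(p[1]-m['cy'])/m['fy'],1]);return c,d
def at_z(m,p,z):
    c,d=ray(m,p);return c+d*(z-c[2])/d[2]
def tri(*mp):
    A=np.zeros((3,3));b=np.zeros(3)
    for m,p in mp:
        c,d=ray(m,p);d=d/np.linalg.norm(d);P=np.eye(3)-np.outer(d,d);A+=P;b+=P@c
    return np.linalg.solve(A,b)
def proj(m,X):
    q=np.array(m['camera_from_world'])@np.append(X,1);return np.array([m['fx']*q[0]/q[2]+m['cx'],m['fy']*q[1]/q[2]+m['cy']])
E
python3 - <<'E'
from h import *
a=manip.grab_frame('top');b=manip.grab_frame('side')
save('top0.png',a);save('side0.png',b)
print(manip.pinch_z,manip.state())
for c in('top','side'):
    for l in('tare_knob_grip','cup','other_knob_tip'):
        print(c,l,[(np.round(r['point']),round(r['conf'],2)) for r in manip.mark_of(l,c)])
E
```

```text
pics
0.0188 {'time': 0.1, 'joint_pos': array([ 1.08304055e+00,  3.42626579e-01,  1.52492771e+00,  2.03218966e-06,
        1.27537502e+00, -1.45997949e-01]), 'joint_velocities': array([-1.38863309e-03, -1.27656309e-03, -2.60079515e-03,  6.00226195e-04,
        5.19072374e-04,  2.69412742e-06]), 'joint_torque': array([ 1.62165838e-03, -4.32005560e+01, -2.44694889e+01,  7.18976394e-02,
        5.26183995e-02, -5.27285795e-05]), 'tcp_pos': array([0.17575809, 0.49432561, 0.22612602]), 'tcp_rot': array([-2.09174038e-04,  1.70048780e-01,  9.85435419e-01, -6.34748973e-04]), 'force': array([-0.33670496, -0.35686466, -0.40965427]), 'ft_torque': array([-0.01262856, -0.02318146, -0.00920554]), 'grip_width': 0.09202388824856202}
top tare_knob_grip [(array([408., 316.]), 0.85)]
top cup [(array([421., 245.]), 0.76), (array([492., 300.]), 0.74), (array([416., 167.]), 0.65)]
top other_knob_tip [(array([194., 284.]), 0.82)]
side tare_knob_grip [(array([266., 326.]), 0.84)]
side cup [(array([398., 313.]), 0.71)]
side other_knob_tip [(array([240., 196.]), 0.78)]
```

View pics/top0.png

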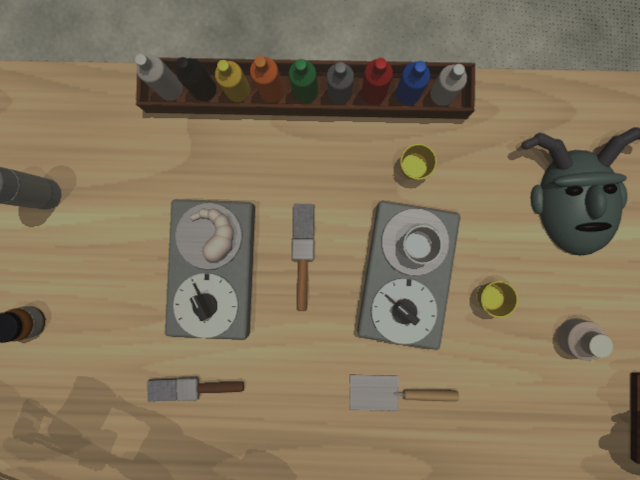

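View pics/side0.png

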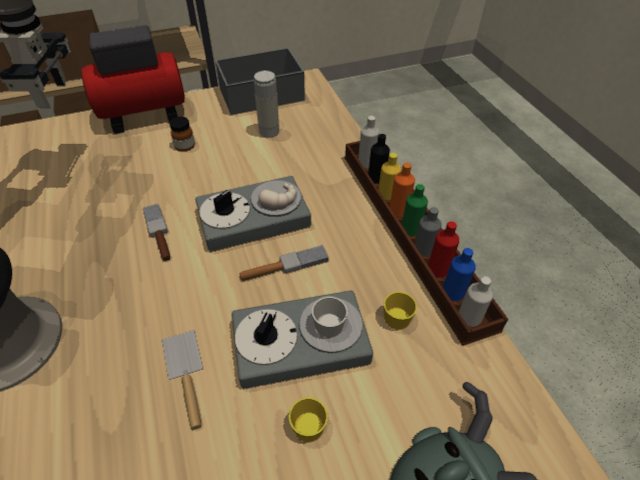

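The top view shows two scales. The right one has the white cup at (421,245) and its knob at about (405,312). The left one has the horn at (208,235) and its knob at (205,305). The yellow cups at (418,162) and (497,299) are look-alikes. The right scale is the one meant, because its pan carries the white cup; I'll confirm that in a crop.

```bash
python3 - <<'E'
from h import *
a=cv2.imread('pics/top0.png');b=cv2.imread('pics/side0.png')
c=np.hstack([cv2.resize(a[195:355,350:470],None,fx=3.7,fy=3.7,interpolation=3)[:590],cv2.resize(b[285:395,220:380],(350,592),interpolation=3)[:590]])
cv2.imwrite('pics/crop0.png',cv2.resize(a[195:355,350:470],None,fx=3.7,fy=3.7,interpolation=3))
mt=manip.camera_model('top');ms=manip.camera_model('side')
k=tri((mt,(408,316)),(ms,(266,326)));print('grip',k, proj(mt,k),proj(ms,k))
for p,z in(((405,312),.089),((404,311),.054),((416,242),.056),((386,293),.058)):print(p,at_z(mt,p,z))
o=tri((mt,(194,284)),(ms,(240,196)));print('other',o)
print([(np.round(r['rect']),r['conf']) for r in manip.silhouettes('tare_knob','top')])
E
```

```text
grip [ 0.48743023 -0.19221963  0.0919179 ] [408.68561685 313.71661801] [263.76009369 326.0087805 ]
(405, 312) [ 0.48980634 -0.18632251  0.089     ]
(404, 311) [ 0.48727176 -0.18954021  0.054     ]
(416, 242) [ 0.61073655 -0.20808131  0.056     ]
(386, 293) [ 0.51868094 -0.15643498  0.058     ]
other [0.52909105 0.18297635 0.06986268]
[(array([405., 312.,  28.,  28.]), 0.66)]
```

View pics/crop0.png

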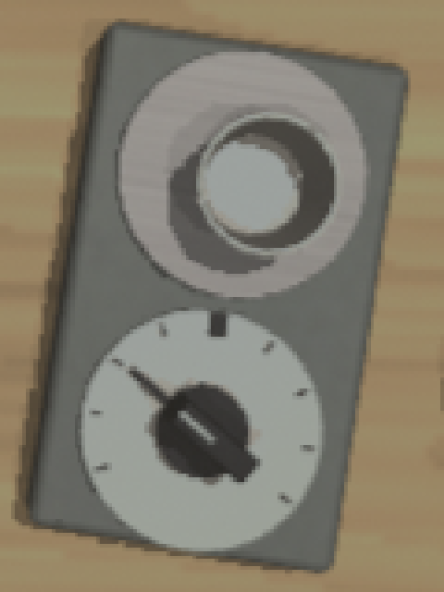

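The crop confirms it. The white cup stands on this scale's pan, the dial centre is at top-image pixel (404.6,310.9), the zero mark at (409,282), and the pointer is about 59° anticlockwise of it. I'll move above the knob.

```bash
R='{"gripper":0.1,"dx":-0.522,"dy":-0.540,"dz":0,"rz":1.91}'; python3 -m jog '[{"gripper":0.1,"dx":-0.522,"dy":-0.540,"dz":0,"rz":1.91},{"gripper":0.1,"dx":-0.522,"dy":-0.540,"dz":0,"rz":1.91},{"gripper":0.1,"dx":-0.522,"dy":-0.540,"dz":0,"rz":1.91},{"gripper":0.1,"dx":-0.522,"dy":-0.540,"dz":0,"rz":1.91},{"gripper":0.1,"dx":-0.522,"dy":-0.540,"dz":0,"rz":1.91},{"gripper":0.1,"dx":-0.522,"dy":-0.540,"dz":0,"rz":1.91},{"gripper":0.1,"dx":-0.522,"dy":-0.540,"dz":0,"rz":1.91},{"gripper":0.1,"dx":-0.522,"dy":-0.540,"dz":0,"rz":1.91},{"gripper":0.1,"dx":-0.522,"dy":-0.540,"dz":0,"rz":1.91},{"gripper":0.1,"dx":-0.522,"dy":-0.540,"dz":0,"rz":1.91}]'
cat > togo.py <<'E'
# print shift/turn (tool axes) to goal x y z yaw_of_tool_y(deg)
import sys
from h import *
from scipy.spatial.transform import Rotation as Ro
x,y,z,a=map(float,sys.argv[1:5]);a=np.radians(a)
s=manip.state();q=s['tcp_rot'];R=Ro.from_quat([q[1],q[2],q[3],q[0]])
Y=np.array([np.cos(a),np.sin(a),0]);Z=np.array([0,0,-1.]);G=Ro.from_matrix(np.c_[np.cross(Y,Z),Y,Z])
print('t',s['time'],'tcp',s['tcp_pos'].round(4),'yaw',np.degrees(np.arctan2(*R.as_matrix()[1::-1,1])).round(1),'F',s['force'].round(1),'w',s['grip_width'].round(4),'q',s['joint_pos'].round(2))
print('d',R.inv().apply(np.array([x,y,z])-s['tcp_pos']).round(4),'r',(R.inv()*G).as_rotvec().round(4))
E
python3 togo.py .487 -.190 .226 -39
```

```text
schema error: expected keys gripper, dx, dy, dz, rx, ry, rz
Traceback (most recent call last):
  File "togo.py", line 8, in <module>
    print('t',s['time'],'tcp',s['tcp_pos'].round(4),'yaw',np.degrees(np.arctan2(*R.as_matrix()[1::-1,1])).round(1),'F',s['force'].round(1),'w',s['grip_width'].round(4),'q',s['joint_pos'].round(2))
                                                                                                                                               ^^^^^^^^^^^^^^^^^^^^^
AttributeError: 'float' object has no attribute 'round'
```

```bash
sed -i "s/s\['grip_width'\].round(4)/round(s['grip_width'],4)/" togo.py
python3 -m jog '[{"gripper":0.1,"dx":-0.522,"dy":-0.540,"dz":0,"rx":0,"ry":0,"rz":1.91},{"gripper":0.1,"dx":-0.522,"dy":-0.540,"dz":0,"rx":0,"ry":0,"rz":1.91},{"gripper":0.1,"dx":-0.522,"dy":-0.540,"dz":0,"rx":0,"ry":0,"rz":1.91},{"gripper":0.1,"dx":-0.522,"dy":-0.540,"dz":0,"rx":0,"ry":0,"rz":1.91},{"gripper":0.1,"dx":-0.522,"dy":-0.540,"dz":0,"rx":0,"ry":0,"rz":1.91},{"gripper":0.1,"dx":-0.522,"dy":-0.540,"dz":0,"rx":0,"ry":0,"rz":1.91},{"gripper":0.1,"dx":-0.522,"dy":-0.540,"dz":0,"rx":0,"ry":0,"rz":1.91},{"gripper":0.1,"dx":-0.522,"dy":-0.540,"dz":0,"rx":0,"ry":0,"rz":1.91},{"gripper":0.1,"dx":-0.522,"dy":-0.540,"dz":0,"rx":0,"ry":0,"rz":1.91},{"gripper":0.1,"dx":-0.522,"dy":-0.540,"dz":0,"rx":0,"ry":0,"rz":1.91}]'
python3 togo.py .487 -.190 .226 -39
```

```text
time: 1.28
tcp_pos: [0.3487, 0.1134, 0.2271]
tcp_rot: [0.0, 0.717, 0.698, 0.0]
force: [1.1, 0.6, 0.1]
grip_width: 0.0502
t 1.2833 tcp [0.3487 0.1134 0.2271] yaw -1.5 F [1.1 0.6 0.1] w 0.0502 q [0.1  0.04 1.9  0.   1.19 0.13]
d [-0.2996  0.1464  0.0012] r [ 1.000e-03 -6.000e-04  6.537e-01]
```

```bash

python3 -m jog '[{"gripper":0.1,"dx":-0.3,"dy":0.146,"dz":0,"rx":0,"ry":0,"rz":0.654},{"gripper":0.1,"dx":-0.3,"dy":0.146,"dz":0,"rx":0,"ry":0,"rz":0.654},{"gripper":0.1,"dx":-0.3,"dy":0.146,"dz":0,"rx":0,"ry":0,"rz":0.654},{"gripper":0.1,"dx":-0.3,"dy":0.146,"dz":0,"rx":0,"ry":0,"rz":0.654},{"gripper":0.1,"dx":-0.3,"dy":0.146,"dz":0,"rx":0,"ry":0,"rz":0.654},{"gripper":0.1,"dx":-0.3,"dy":0.146,"dz":0,"rx":0,"ry":0,"rz":0.654},{"gripper":0.1,"dx":-0.3,"dy":0.146,"dz":0,"rx":0,"ry":0,"rz":0.654},{"gripper":0.1,"dx":-0.3,"dy":0.146,"dz":0,"rx":0,"ry":0,"rz":0.654},{"gripper":0.1,"dx":-0.3,"dy":0.146,"dz":0,"rx":0,"ry":0,"rz":0.654},{"gripper":0.1,"dx":-0.3,"dy":0.146,"dz":0,"rx":0,"ry":0,"rz":0.654}]'
python3 togo.py .487 -.190 .226 -39
python3 - <<'E'
from h import *
m=manip.camera_model('wrist');save('w1.png',manip.grab_frame('wrist'))
print([(np.round(r['point'],1),at_z(m,r['point'],.089),r['conf']) for r in manip.mark_of('tare_knob_grip','wrist')])
import json;json.dump({k:np.array(v).tolist() for k,v in m.items()},open('w1.json','w'))
E
```

```text
time: 2.12
tcp_pos: [0.4867, -0.1922, 0.2264]
tcp_rot: [-0.0, 0.903, 0.429, 0.0]
force: [-1.1, 0.4, -0.9]
grip_width: 0.0503
t 2.1167 tcp [ 0.4867 -0.1922  0.2264] yaw -39.2 F [-1.1  0.4 -0.9] w 0.0503 q [-0.52  0.34  1.53  0.    1.27  0.16]
d [ 0.0019 -0.0012  0.0004] r [-0.0002 -0.0008 -0.0034]
[(array([317.9, 222.9]), array([ 0.48833445, -0.18712473,  0.089     ]), 0.65)]
```

View pics/w1.png

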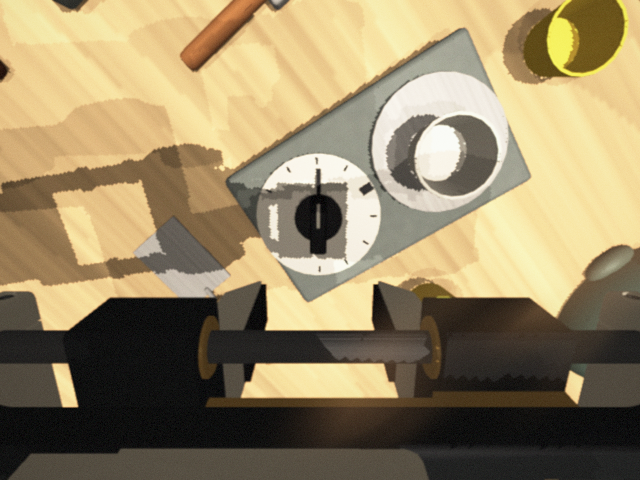

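The wrist view shows the dial centred at about (319,214), the pointer tip at (318,170), the bar upright along column 318, and the zero mark at (366,188).

```bash
cat > dial.py <<'E'
import sys,json
from h import *
img=cv2.imread(sys.argv[1]);m=json.load(open(sys.argv[2]));ax=np.array(list(map(float,sys.argv[3:5])))
# rectify dial plane z=.054 : 0.25 mm/px, up = world x
def rect(z,S=520,s=.00025):
    w=[(0,0),(S,0),(S,S),(0,S)]
    src=np.float32([proj(m,[ax[0]+(S/2-v)*s,ax[1]-(u-S/2)*s,z]) for u,v in w])
    return cv2.warpPerspective(img,cv2.getPerspectiveTransform(src,np.float32(w)),(S,S),flags=cv2.INTER_CUBIC)
A=rect(.054);B=rect(.099)
cv2.imwrite(sys.argv[5],np.hstack([A[:, 60:460],B[:,60:460]]))
E
python3 dial.py pics/w1.png w1.json .4873 -.1895 pics/r1.png
python3 - <<'E'
from h import *;import json
m=json.load(open('w1.json'));mt=manip.camera_model('top')
c=at_z(m,(319,214),.054);z=at_z(m,(366,188),.054);t=at_z(m,(318,170),.058)
g=lambda v:np.degrees(np.arctan2(v[1],v[0]))
print('axis',c,'zero',g(z-c),np.linalg.norm(z-c),'ptr',g(t-c),np.linalg.norm((t-c)[:2]))
print('dial centre tri',tri((m,(319,214)),(mt,(404.6,310.9))))
print('knob top white line mid-> top(bar centre)',at_z(m,(318,228),.099))
E
```

```text
axis [ 0.48909224 -0.18771734  0.054     ] zero -9.804305175638092 0.04951601852749192 ptr 52.0070247237886 0.04100786159270052
dial centre tri [ 0.47521774 -0.20506428 -0.04775794]
knob top white line mid-> top(bar centre) [ 0.48724112 -0.18862087  0.099     ]
```

View pics/r1.png

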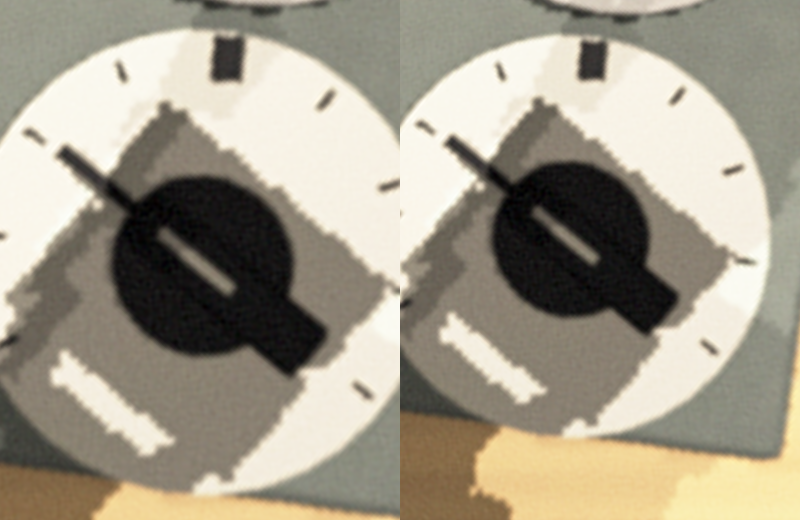

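The rectified dial (z = 54 mm) comes out 116 mm across, so the scale checks. The axis is near (0.487,-0.190), zero lies at -7.0° (the ±30° ticks agree), and the pointer is at about 51.5°. Next I descend around the bar with jaw yaw -38.6°.

```bash
python3 togo.py .487 -.190 .070 -38.6
python3 -m jog '[{"gripper":0.1,"dx":0.0015,"dy":-0.0015,"dz":0.04,"rx":0,"ry":0,"rz":-0.01},{"gripper":0.1,"dx":0.0015,"dy":-0.0015,"dz":0.08,"rx":0,"ry":0,"rz":-0.01},{"gripper":0.1,"dx":0.0015,"dy":-0.0015,"dz":0.11,"rx":0,"ry":0,"rz":-0.01},{"gripper":0.1,"dx":0.0015,"dy":-0.0015,"dz":0.12,"rx":0,"ry":0,"rz":-0.01},{"gripper":0.1,"dx":0.0015,"dy":-0.0015,"dz":0.12,"rx":0,"ry":0,"rz":-0.01}]'
python3 togo.py .487 -.190 .070 -38.6
python3 - <<'E'
from h import *
save('s2.png',cv2.resize(manip.grab_frame('side')[230:400,170:400],None,fx=2.5,fy=2.5))
E
```

```text
t 2.2167 tcp [ 0.486  -0.1896  0.2269] yaw -39.0 F [-1.2  0.1 -0.2] w 0.0505 q [-0.52  0.34  1.53  0.    1.27  0.16]
d [0.0002 0.0011 0.1569] r [-0.0006 -0.001  -0.0075]
time: 2.63
tcp_pos: [0.4843, -0.1853, 0.1052]
tcp_rot: [-0.003, 0.9, 0.436, -0.001]
force: [-0.3, -0.2, -0.2]
grip_width: 0.0501
t 2.6333 tcp [ 0.4843 -0.1853  0.1052] yaw -38.4 F [-0.3 -0.2 -0.2] w 0.0501 q [-0.51  0.46  1.7   0.    0.98  0.15]
d [-0.002   0.0052  0.0352] r [-0.0056 -0.0003  0.0041]
```

View pics/s2.png

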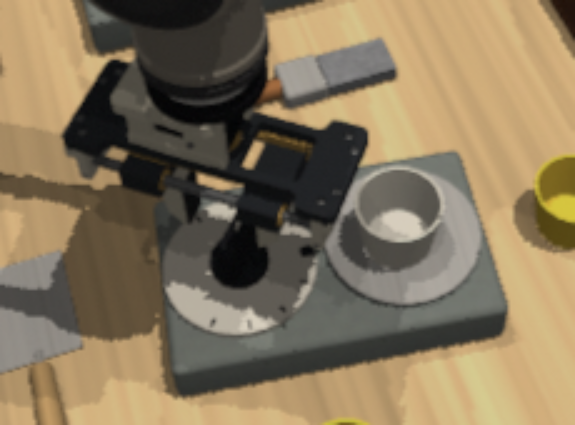

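The fingers straddle the bar and stay clear of the cup. I'll centre and go down.

```bash
python3 togo.py .487 -.190 .070 -38.6
python3 -m jog '[{"gripper":0.1,"dx":-0.002,"dy":0.004,"dz":0.0,"rx":0,"ry":0,"rz":0},{"gripper":0.1,"dx":-0.002,"dy":0.004,"dz":0.015,"rx":0,"ry":0,"rz":0},{"gripper":0.1,"dx":-0.002,"dy":0.004,"dz":0.03,"rx":0,"ry":0,"rz":0},{"gripper":0.1,"dx":-0.002,"dy":0.004,"dz":0.035,"rx":0,"ry":0,"rz":0},{"gripper":0.1,"dx":-0.002,"dy":0.004,"dz":0.035,"rx":0,"ry":0,"rz":0},{"gripper":0.1,"dx":-0.002,"dy":0.004,"dz":0.035,"rx":0,"ry":0,"rz":0}]'
python3 togo.py .487 -.190 .070 -38.6
```

```text
t 2.6833 tcp [ 0.4857 -0.1863  0.1073] yaw -38.4 F [-0.4 -0.7  0.9] w 0.0506 q [-0.51  0.46  1.7   0.    0.98  0.15]
d [-0.0021  0.0034  0.0372] r [-0.0017 -0.001   0.0039]
time: 3.18
tcp_pos: [0.4884, -0.1907, 0.0736]
tcp_rot: [-0.0, 0.9, 0.435, 0.001]
force: [0.5, 0.1, 0.4]
grip_width: 0.0505
t 3.1833 tcp [ 0.4884 -0.1907  0.0736] yaw -38.4 F [0.5 0.1 0.4] w 0.0505 q [-0.52  0.52  1.72  0.    0.9   0.15]
d [-0.0003 -0.0015  0.0036] r [ 0.0005 -0.0013  0.004 ]
```

```bash

python3 -m jog '[{"gripper":-1,"dx":0,"dy":-0.001,"dz":0.003,"rx":0,"ry":0,"rz":0},{"gripper":-1,"dx":0,"dy":-0.001,"dz":0.003,"rx":0,"ry":0,"rz":0},{"gripper":-1,"dx":0,"dy":-0.001,"dz":0.003,"rx":0,"ry":0,"rz":0},{"gripper":-1,"dx":0,"dy":-0.001,"dz":0.003,"rx":0,"ry":0,"rz":0},{"gripper":-1,"dx":0,"dy":-0.001,"dz":0.003,"rx":0,"ry":0,"rz":0},{"gripper":-1,"dx":0,"dy":-0.001,"dz":0.003,"rx":0,"ry":0,"rz":0},{"gripper":-1,"dx":0,"dy":-0.001,"dz":0.003,"rx":0,"ry":0,"rz":0},{"gripper":-1,"dx":0,"dy":-0.001,"dz":0.003,"rx":0,"ry":0,"rz":0}]'
python3 togo.py .4875 -.190 .070 -97
```

```text
time: 3.85
tcp_pos: [0.4872, -0.1899, 0.0707]
tcp_rot: [-0.0, 0.9, 0.435, 0.0]
force: [-2.8, 1.2, 3.0]
grip_width: 0.0139
t 3.85 tcp [ 0.4872 -0.1899  0.0707] yaw -38.4 F [-2.8  1.2  3. ] w 0.0139 q [-0.52  0.52  1.73  0.    0.89  0.15]
d [0.0001 0.0003 0.0007] r [-1.0000e-03 -9.0000e-04  1.0232e+00]
```

The bar is gripped at 13.9 mm. I'll turn clockwise by 1.023 rad (positive about the tool z, which points down).

```bash

python3 -m jog '[{"gripper":-1,"dx":0,"dy":0,"dz":0,"rx":0,"ry":0,"rz":0.11},{"gripper":-1,"dx":0,"dy":0,"dz":0,"rx":0,"ry":0,"rz":0.22},{"gripper":-1,"dx":0,"dy":0,"dz":0,"rx":0,"ry":0,"rz":0.33},{"gripper":-1,"dx":0,"dy":0,"dz":0,"rx":0,"ry":0,"rz":0.44},{"gripper":-1,"dx":0,"dy":0,"dz":0,"rx":0,"ry":0,"rz":0.55},{"gripper":-1,"dx":0,"dy":0,"dz":0,"rx":0,"ry":0,"rz":0.66},{"gripper":-1,"dx":0,"dy":0,"dz":0,"rx":0,"ry":0,"rz":0.77},{"gripper":-1,"dx":0,"dy":0,"dz":0,"rx":0,"ry":0,"rz":0.88},{"gripper":-1,"dx":0,"dy":0,"dz":0,"rx":0,"ry":0,"rz":0.97},{"gripper":-1,"dx":0,"dy":0,"dz":0,"rx":0,"ry":0,"rz":1.02}]'
python3 togo.py .4875 -.190 .070 -97
```

```text
time: 4.68
tcp_pos: [0.487, -0.1893, 0.0707]
tcp_rot: [-0.001, 0.998, -0.062, -0.0]
force: [-1.9, 3.2, 3.5]
grip_width: 0.0139
t 4.6833 tcp [ 0.487  -0.1893  0.0707] yaw -97.1 F [-1.9  3.2  3.5] w 0.0139 q [-0.52  0.52  1.73  0.    0.9   1.17]
d [0.0006 0.0006 0.0007] r [-0.002   0.0005 -0.0013]
```

```bash

python3 -m jog '[{"gripper":-1,"dx":0,"dy":0,"dz":0,"rx":0,"ry":0,"rz":0},{"gripper":-1,"dx":0,"dy":0,"dz":0,"rx":0,"ry":0,"rz":0},{"gripper":0,"dx":0,"dy":0,"dz":0,"rx":0,"ry":0,"rz":0},{"gripper":0,"dx":0,"dy":0,"dz":0,"rx":0,"ry":0,"rz":0},{"gripper":0,"dx":0,"dy":0,"dz":0,"rx":0,"ry":0,"rz":0},{"gripper":0,"dx":0,"dy":0,"dz":0,"rx":0,"ry":0,"rz":0},{"gripper":0,"dx":0,"dy":0,"dz":0,"rx":0,"ry":0,"rz":0},{"gripper":0,"dx":0,"dy":0,"dz":0,"rx":0,"ry":0,"rz":0}]'
python3 -m jog '[{"gripper":0,"dx":0,"dy":0,"dz":-0.02,"rx":0,"ry":0,"rz":0},{"gripper":0,"dx":0,"dy":0,"dz":-0.05,"rx":0,"ry":0,"rz":0},{"gripper":0,"dx":0,"dy":0,"dz":-0.09,"rx":0,"ry":0,"rz":0},{"gripper":0,"dx":0,"dy":0,"dz":-0.13,"rx":0,"ry":0,"rz":0},{"gripper":0,"dx":0,"dy":0,"dz":-0.16,"rx":0,"ry":0,"rz":0},{"gripper":0,"dx":0,"dy":0,"dz":-0.16,"rx":0,"ry":0,"rz":0},{"gripper":0,"dx":0,"dy":0,"dz":-0.16,"rx":0,"ry":0,"rz":0}]'
python3 - <<'E'
from h import *;import json
m=manip.camera_model('wrist');im=manip.grab_frame('wrist');save('w2.png',im)
json.dump({k:np.array(v).tolist() for k,v in m.items()},open('w2.json','w'))
E
python3 dial.py pics/w2.png w2.json .487 -.190 pics/r2.png
```

```text
time: 5.35
tcp_pos: [0.487, -0.1894, 0.0707]
tcp_rot: [-0.001, 0.998, -0.062, -0.0]
force: [0.4, 0.4, -0.1]
grip_width: 0.0449
time: 5.93
tcp_pos: [0.4877, -0.1901, 0.2324]
tcp_rot: [-0.0, 0.998, -0.062, 0.002]
force: [0.7, -0.5, 0.0]
grip_width: 0.046
```

View pics/r2.png

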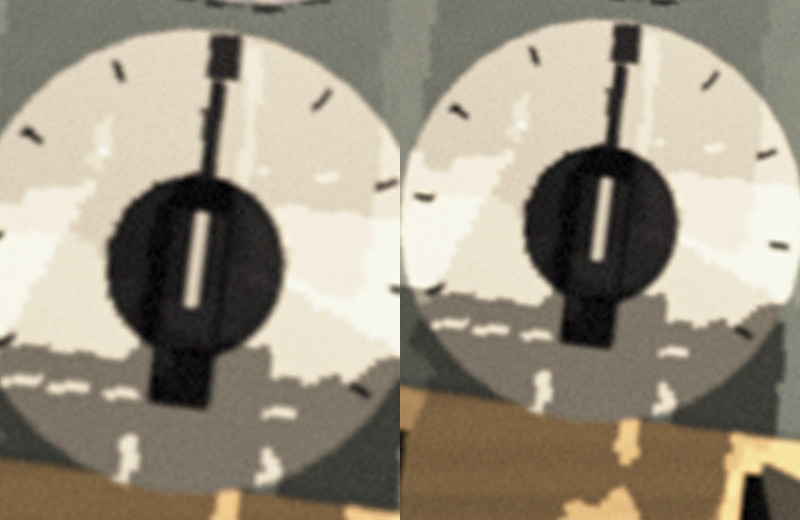

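The pointer now ends at the broad zero mark: tip at (220,85), mark at (225,58), both at about -7°. I'll get a numeric check, and see how the cup and the other knob stand.

```bash
python3 - <<'E'
from h import *;import json
m=json.load(open('w2.json'));img=cv2.imread('pics/w2.png')
def rect(z,S=800,s=.00016,ax=(.487,-.190)):
    w=[(0,0),(S,0),(S,S),(0,S)]
    src=np.float32([proj(m,[ax[0]+(S/2-v)*s,ax[1]-(u-S/2)*s,z]) for u,v in w])
    return cv2.cvtColor(cv2.warpPerspective(img,cv2.getPerspectiveTransform(src,np.float32(w)),(S,S),flags=cv2.INTER_CUBIC),6)
def comps(z):
    d=(rect(z)<75).astype(np.uint8);n,l,st,c=cv2.connectedComponentsWithStats(d)
    return n,l,st,c
n,l,st,c=comps(.054)
P=[(c[i],st[i][4]) for i in range(1,n) if st[i][4]>40]
# ticks & zero: radius 45..56mm
tk=[(p,a) for p,a in P if 40<np.hypot(*(p-400))*.16<56]
pts=np.array([p for p,a in tk])
for p,a in tk: print(((p-400)*.16).round(1),a)
D=rect(.054)
g=rect(.058);d=(g<75)
ys,xs=np.nonzero(d);x=(xs-400)*.16;y=(400-ys)*.16;r=np.hypot(x,y)
s=(r>24)&(r<41)&(y>10);k=np.polyfit(y[s],x[s],1);print('pointer line angle',-np.degrees(np.arctan(k[0])),'offset',k[1],s.sum())
top=manip.grab_frame('top');save('top2.png',top[190:360,150:520])
cv2.imwrite('pics/final.png',cv2.resize(cv2.imread('pics/top2.png'),None,fx=2.1,fy=2.1,interpolation=3))
a=cv2.imread('pics/top0.png').astype(int);b=cv2.cvtColor(top,cv2.COLOR_RGB2BGR).astype(int)
print('other dial diff',np.abs(a-b)[270:340,170:240].mean())
E
```

```text
[-42.9 -31.9] 90
[-49.4  20.5] 114
[40.  32.6] 313
pointer line angle -6.575512257026085 offset -0.8190271614109499 1855
other dial diff 14.034149659863946
```

View pics/final.png

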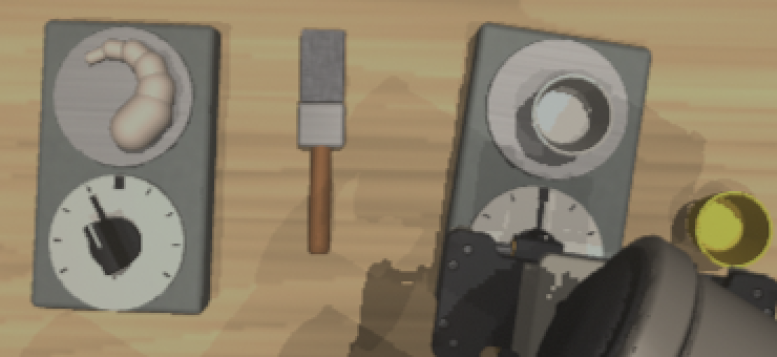

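Visually it is right, and the cup and other scale are unchanged. I'll make one finer numeric check of the zero direction, fitting all ticks.

```bash
python3 - <<'E'
from h import *;import json
from scipy.optimize import minimize
for n,k0 in(('w1',52),('w2',-7)):
    m=json.load(open(n+'.json'));g=cv2.imread(f'pics/{n}.png',0)
    bh=cv2.GaussianBlur(cv2.morphologyEx(g,cv2.MORPH_BLACKHAT,np.ones((9,9))),(0,0),1).astype(np.float32)
    T=np.array(m['camera_from_world'])
    def samp(im,X):
        q=X@T[:3,:3].T+T[:3,3];return cv2.remap(im,np.float32(m['fx']*q[:,0]/q[:,2]+m['cx'])[None],np.float32(m['fy']*q[:,1]/q[:,2]+m['cy'])[None],1)[0]
    def pts(c,a,r,z,o=0):return np.c_[c[0]+r*np.cos(a)-o*np.sin(a),c[1]+r*np.sin(a)+o*np.cos(a),0*r+z]
    def f(p):
        s=0
        for k in(-4,-3,-2,-1,0,1,2,3,4):
            for r in np.linspace(.047,.053,5):s+=samp(bh,pts(p[:2]*.001,np.radians(p[2]+30*k),np.array([r]),.054))[0]
        return -s
    best=min((minimize(f,[487+i,-190+j,-7.5+.5*h],method='Nelder-Mead',options=dict(initial_simplex=np.array([[487+i,-190+j,-7.5],[489+i,-190+j,-7.5],[487+i,-188+j,-7.5],[487+i,-190+j,-5.5]]))) for i in(-1,0,1) for j in(-1,0,1) for h in(0,)),key=lambda r:r.fun)
    b=best.x
    # pointer: darkness-weighted centroid across, at r 26..42mm
    o=np.linspace(-.006,.006,49);C=[]
    for r in np.linspace(.027,.042,12):
        v=255-samp(g,pts(b[:2]*.001,np.radians(k0),np.full(49,r),.058,o)).astype(float);v=np.clip(v-v.max()*.75,0,None)
        C.append((r,(v*o).sum()/v.sum()))
    C=np.array(C);print(n,'centre,zero',b.round(2),'score',best.fun,'pointer at',k0+np.degrees(np.median(C[:,1]/C[:,0])).round(2),'line dir',k0+np.degrees(np.polyfit(*C.T,1)[0]).round(2))
E
```

```text
w1 centre,zero [ 486.6  -189.36   -7.69] score -2876.7509765625 pointer at 50.95 line dir 52.27
w2 centre,zero [ 486.53 -188.74   -7.92] score -2746.6240234375 pointer at -7.34 line dir -7.6
```

```bash
python3 -c "
from cell import manip
print(manip.state()['time'],manip.job_done())"
```

```text
the job is handed in; nothing more can be done
6.0333 None
```

The knob of the scale with the white cup now points at the broad zero mark, and I have handed the job in. I gripped the bar (13.9 mm between the fingers), turned it about 1.02 rad clockwise, let go and lifted clear. This took about 6 s of robot time.

- **Pointer:** a fit to all the dial ticks puts zero at -7.9° and the pointer at -7.3° to -7.6°. A cruder line fit gave -6.6° for the pointer, so the error is between about 0.3° and 1.3°, within the mark's width.
- **Cup and other scale:** in the last top view the cup still stands on its pan and the other scale's pointer looks unchanged. The pixel comparison of that dial (mean difference 14) proved nothing, which I put down to changed shadows, so I judged it by eye.
- **Forces and heights:** every reading I took showed only a few newtons. Finding the dial's height from the wrist and top cameras together failed because the two views are too alike. The top and side cameras gave 92 mm for the grip height, against the stated 89 mm.

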